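# Index the turntable and hold the scan button

## Robot

A 6-joint arm with a two-finger parallel gripper is mounted at the origin on the work surface; the furniture and walls round the work are solid. World frame = base frame: x ahead of the robot, y to its left, z up, the work surface at z = 0. Lengths are in m, angles in rad, forces in N, time in s.
With the tool pointing down it reaches from about 0.35 to 0.975 m from the base axis. Payload 4.9 kg.
Tool frame: the origin (TCP) lies at the centre of the arm's flange, where the gripper is bolted on; the fingertips stand 173 mm ahead of it and the grasp point (between the pads) lies 155 mm ahead of it; z points along the fingers, y is the line along which they close (so a half turn about z gives the same grasp; the last joint's range is limited). The gripper opens to 85 mm and grips with 20 to 120 N. Pads are 22 mm wide; open, the fingers measure 114 mm over their backs; the gripper's body (76 mm by 85 mm) begins 54 mm behind the grasp point. The pads swing forward as they close: fully open they stand 13 mm farther back than shut.
Start: joints at [1.211, 0.053, 1.613, -0, 1.476, -0.119], TCP at [0.149, 0.607, 0.405] pointing down, gripper open.
Joint ranges: [-3.01, 3.01], [-1.01, 2.22], [0.06, 2.58], [-1.02, 4.17], [0.09, 2.62], [-3.14, 3.14]. Speed limits (rad/s): [2.57, 2.57, 3.14, 3.14, 3.14, 3.14].

## Interface

Orientations are given as a unit quaternion [w, x, y, z].
In Python, from rig import env gives the robot as it stands. The module is installed in compiled form; this text tells all that it offers.
- The arm moves only by the tool carry_out, never from a script. Its arguments are lists of equal length, an entry for each row: "delta_pos": the shift along the tool's x, y, z in m, a list of three; "twist": the turn, a rotation vector about the tool's x, y, z in degrees, a list of three. In form: {"delta_pos": [[dx, dy, dz], ...], "twist": [[wx, wy, wz], ...]}. A call has 1 to 5 rows; each row shifts and turns the commanded pose from where the row before left it, along the tool's axes as they then stand; what a row does not reach is not made up. A row lasts 1/12 s, in which the tool goes at most 41.7 mm and 7.16 degrees, less where a joint would pass 70% of its speed; a pose out of reach is approached as far as the arm can. A call with a gripper value outside its range is refused whole. "grip" is the closure in counts, from 0 (fully open) to 255 (shut), set as the call begins (left out, the last holds). The fingers move at their own pace and stop on an object; "force" is the grip in N (left out, the last holds). Time passes only in rows, so rows that do not move let the fingers close. It gives the time, the measured TCP pose, the force, the opening and the grip force at its end, in the units of the state.
- env.get_obs(): the state, without advancing time (a new reading comes with each control period).
- env.camera(name): name is "scene" or "top" or "wrist"; returns a dict with "image" (480x640x3 uint8, blue, green, red), "fov_y" (degrees; the focal length in pixels is half the picture's height over the tangent of half this angle, whatever the lens; pixels are square), "cx", "cy" (the principal point, pixels), "R" (3x3) and "t" (3): a world point X has camera coordinates R X + t; the wrist camera has in their place "hand_eye" (4x4, takes a point from camera to tool coordinates, whose origin is the TCP and whose axes are the flange's). Camera axes: x right, y down, z forward; pixel columns grow to the right and rows downward; lengths in m; the calibration is good to about 2 mm. The wrist camera is an equidistant fisheye: a pixel r from the principal point sees the ray r / f radians off the axis. A picture is of the moment at which its call begins: read the wrist's pose just before it. There is no depth.
- env.close_job(): hands the job in; it is judged then, once.
The state is a dict: "clock": time; "q": joint angles; "qd": joint speeds; "joint_efforts": joint torques, N m; "tcp_pos": TCP position; "ee_rot": TCP orientation; "contact_force": force on the tool from outside, world axes, zero at the start; "ft_torque": the same for the moment, N m; "opening": finger opening in m; "gripper_force": force on a finger pad.
Only numpy, scipy, OpenCV 4.12 (cv2) and the standard library are available. Lean on these libraries where they do the work, as an engineer would, in place of code of your own. Each camera call takes 0.05 s, during which the arm holds its last target. There are 200 camera calls.

## Task

The amber bottle stands on the indexing turntable one place to the left or right of the scanner head. Push the turntable round by one position, by its upright posts, so that the amber bottle clicks into place under the head; then press the push button on the control box fully down, keep it down for three to five seconds without letting up, and let it go. Press the button only once the bottle is in place, keep the bottle and both beakers standing, and do not disturb the pen and the timer beside the work.

Things in the scene. Friction and masses are not known exactly. Their poses are not given: they have to be found in the camera images.
- under_head (a point): point on the turntable's top under the scanner head, z = 46 mm: where the bottle must stand. Fixed to the stand; +x of its frame points from the axle (75 mm away, towards -x) to the column of the head (20 mm diameter, 75 mm away, towards +x). The head is a white box 105 x 62 x 42 mm with a short black lens; lens face at z = 192 mm, head top at z = 251 mm
- turntable (a joint): angle of the turntable, rad, 0 at the start, positive counter-clockwise from above. Aluminium disc, 244 mm diameter, top at z = 46 mm, with six places every 60 degrees, 75 mm from the axle (each with three pins 8 mm high), and six click-stops (0, +-1.047, ...). About 2 N at a post pushes it over the hump half-way between stops; beyond it it is drawn into the next stop
- post_30 (a point): one of six upright black posts near the disc's rim, for pushing it round: 12 mm diameter, z = 46 to 106 mm, 110 mm from the axle, half-way between two places. This point lies on the post's centre line 30 mm above the disc. It stands 30 degrees counter-clockwise of the head at the start and turns with the disc
- post_90 (a point): the same, 90 degrees counter-clockwise of the head at the start
- post_150 (a point): the same, 150 degrees counter-clockwise of the head at the start (on the side away from the head)
- post_210 (a point): the same, 210 degrees counter-clockwise of the head at the start (on the side away from the head)
- post_270 (a point): the same, 270 degrees counter-clockwise of the head at the start
- post_330 (a point): the same, 330 degrees counter-clockwise of the head at the start
- bottle_mid (a point): centre, half-way up, of the amber glass bottle with grey screw cap, 56 mm diameter, 108 mm high, about 0.18 kg. It stands loose between the pins of the place one step (60 degrees) counter-clockwise or clockwise of the head
- beaker_large_mid (a point): centre, half-way up, of the larger clear glass beaker, 55 mm diameter, 70 mm high; it stands on the place one step on the other side of the head
- beaker_small_mid (a point): centre, half-way up, of the smaller clear glass beaker, 47 mm diameter, 58 mm high; it stands under the head at the start
- jog (a joint): angle of the sprung rocker that carries the push button, rad: 0 up (released), 0.15 fully down (the button has then gone 6 mm down); it springs back when let go. It needs about 1 N on the button to start and 3 to 6 N to be fully down
- jog_top (a point): centre of the top face of the black round push button, 32 mm diameter, 14 mm high, on the end of the black rocker plate (104 x 50 mm) nearer the robot, on top of the grey control box (110 x 85 mm, its top at z = 51 mm). The face is 78 mm above the bench and goes 6 mm down. +x of the frame points along the box from the button to the rocker's far end; the pivot lies 40 mm from the button
- pen: thin red ballpoint pen, 145 mm long, 12 mm wide, lying on the bench between turntable and control box; origin at its centre, on the underside; its long axis is the frame's y
- timer: white digital bench timer, 64 x 64 x 18 mm, lying on the bench beyond the control box; origin at the centre of its underside
- pointer (a joint): travel of the small steel dwell pointer on the rocker's white far half, m, 0 at rest at the far end. It creeps towards the button at about 6 mm/s while the button is fully down (18 mm after 3 s, 30 mm after 5 s) and creeps back at the same pace after release

How it is judged:
On the way, in this order (a step that is already met when the one before it is completed fails the run):
1. the turntable rests one position on, with the amber bottle under the head (horizontal distance between bottle_mid and under_head below 0.01 m and angle between bottle_mid's own z axis and vertical below 0.1 rad and (value of joint turntable between 0.98 and 1.11 rad or value of joint turntable between -1.11 and -0.98 rad)), for 0.2 s.
2. the button is held fully down (at least 4.5 of its 6 mm) for 2.8 s without letting up (value of joint jog above 0.11 rad), for 2.8 s.
3. the button is let go (value of joint jog below 0.025 rad), for 0.2 s.
At the end, for the whole second after the job is handed in: the turntable rests in the click-stop one position from the start (1.047 rad either way, within about 0.065 rad), the amber bottle stands upright within 10 mm of the point under the head, and the button is released (less than 1 mm down) (all of step 1 and velocity of joint turntable between -0.05 and 0.05 rad/s and value of joint jog below 0.025 rad); the robot touches nothing.
It fails at once if the button is pressed (over half-way) while the bottle is not under the head (value of joint jog above 0.075 rad and horizontal distance between bottle_mid and under_head above 0.012 m).
It fails at once if the button is held clearly longer than five seconds (dwell pointer past 37 mm, about six seconds) (value of joint pointer above 0.037 m).
It fails at once if the turntable is pushed on towards a second position (value of joint turntable above 1.5 rad or value of joint turntable below -1.5 rad).
It fails at once if the bottle or a beaker is tipped or lifted off the turntable (angle between any of bottle_mid, beaker_large_mid, beaker_small_mid's own z axis and vertical above 0.4 rad or height (world z) of bottle_mid above 0.125 m or height (world z) of beaker_large_mid above 0.106 m or height (world z) of beaker_small_mid above 0.1 m).
It fails at once if the pen or the timer is moved by more than 30 mm (distance of any of pen, timer from where it was at the start of the episode above 0.03 m).
It also fails if it takes over 54 s, if anything falls off the work surface, if the arm or the gripper's body presses on something with over 40 N, if the wrist force passes 120 N, or if a joint passes its speed limit or range.

## Working session

There is one attempt and no reset: what is moved stays moved. The work goes in short steps, Python scripts to look and compute and a tool call to move; the robot and the scene stay as the last step left them, time stands still between calls to the robot, and variables do not carry over. Pictures are saved under pics/ and viewed, at most 10 in all, crops included, and the job is handed in when it is done.

Besides the shell and the picture viewer there is one more tool, called after "Request:" as name(argument=value, ...) on one line, values as JSON. carry_out: Moves the arm, as the interface text tells. Its arguments: {"type":"object","properties":{"delta_pos":{"type":"array"},"twist":{"type":"array"},"grip":{"type":"number"},"force":{"type":"number"}},"required":["delta_pos","twist"]}

```bash
mkdir -p pics
cat > h.py <<'E'
import numpy as np, cv2, pickle
from rig import env
def snap(n,f):
    c=env.camera(n); cv2.imwrite(f'pics/{f}.png',c['image']); pickle.dump(c,open(f'pics/{f}.pkl','wb')); return c
def ray(c,u,v,z):
    f=240/np.tan(np.radians(c['fov_y'])/2); R=np.array(c['R']);t=np.array(c['t'])
    d=R.T@np.array([(u-c['cx'])/f,(v-c['cy'])/f,1]); o=-R.T@t
    return o+d*(z-o[2])/d[2]
def proj(c,X):
    f=240/np.tan(np.radians(c['fov_y'])/2); p=np.array(c['R'])@np.array(X)+np.array(c['t'])
    return f*p[0]/p[2]+c['cx'], f*p[1]/p[2]+c['cy']
E
python3 - <<'E'
from h import *
for n in('top','scene'):
    c=snap(n,n+'0'); print(n,c['fov_y'],-np.array(c['R']).T@np.array(c['t']))
o=env.get_obs(); print(o)
E
```

```text
top 45.98271266880394 [ 0.48620607 -0.0693822   1.25177993]
scene 48.0325050170939 [-0.00176681 -0.04077858  0.74673198]
{'clock': 0.1, 'q': array([ 1.21098649e+00,  5.33009286e-02,  1.61418796e+00, -1.38637790e-05,
        1.47600900e+00, -1.19005331e-01]), 'qd': array([ 1.83441075e-05, -3.15342319e-03, -4.47254514e-03,  2.54798631e-04,
       -1.66506999e-03, -4.27714349e-04]), 'joint_efforts': array([ 7.39892148e-04, -3.94908178e+01, -3.71361172e+01, -1.75449140e-04,
        3.91499401e-03, -1.11755341e-05]), 'tcp_pos': array([0.14896755, 0.60672831, 0.40356072]), 'ee_rot': array([-2.19188494e-04,  1.20110847e-01,  9.92760030e-01, -9.27085237e-04]), 'contact_force': array([ 0.19156236, -0.57971361,  0.75499639]), 'ft_torque': array([-0.02172678, -0.02708158,  0.05018075]), 'gripper_force': 0.0, 'opening': 0.08573804230294209}
```

View pics/top0.png

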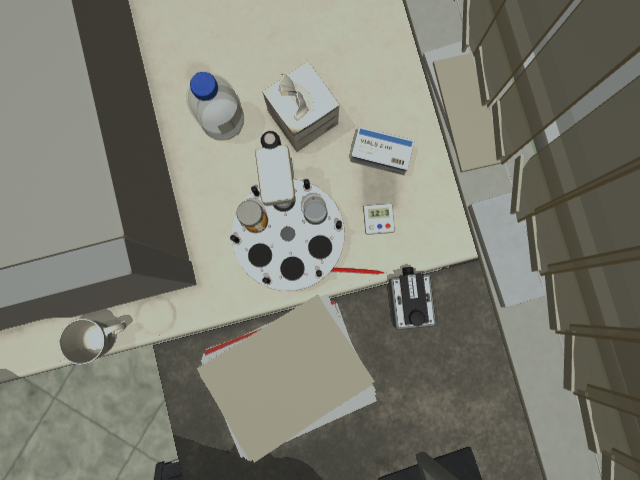

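View pics/scene0.png

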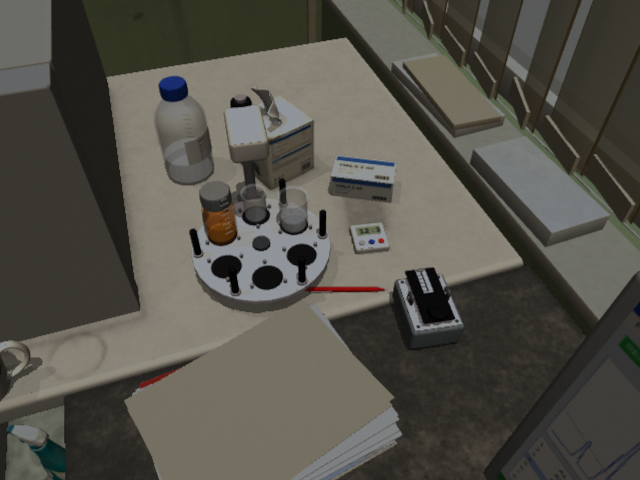

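The top picture shows the axle at about (288,234), the head above it with its column at (270,140), and the bottle left of the head at (250,215), so it sits counter-clockwise and the disc must turn clockwise. The larger beaker is at (315,207), the pen runs from (333,269) to (385,272), the timer is at (379,219) and the button at (417,318). The scene picture shows the same layout, with the button at (440,310).

Run:
```python
from h import *
t=pickle.load(open('pics/top0.pkl','rb'));s=pickle.load(open('pics/scene0.pkl','rb'))
P={k:ray(t,*k,.106)[:2] for k in[(254,190),(307,183),(338,224),(319,273),(267,281),(235,239)]}
for k,v in P.items(): print(k,v.round(4))
a=np.mean(list(P.values()),0); print('axle',a, ray(t,288,234,.05),ray(s,261,243,.05))
for k,v in P.items(): d=v-a; print(np.hypot(*d).round(4),np.degrees(np.arctan2(d[1],d[0])).round(1))
print('head col',ray(t,270,138,.251),'headtop',ray(t,272,160,.251))
print('btn',ray(t,417,318,.078),ray(s,440,311,.078))
print('rocker far',ray(t,408,270,.07),'boxcorners',[ray(t,*p,.051).round(3) for p in[(391,281),(430,275),(436,322),(396,327)]])
print('pen',ray(t,333,269,.006),ray(t,385,272,.006),'timer',ray(t,379,219,.018))
print('bottle',ray(t,250,209,.154)); print('beaker',ray(t,315,203,.116))
im=t['image'];b=cv2.resize(im[170:350,210:450],None,fx=3.2,fy=3.2,interpolation=cv2.INTER_CUBIC);cv2.imwrite('pics/c.png',b)
```

```text
(254, 190) [0.7251 0.0799]
(307, 183) [ 0.7402 -0.0293]
(338, 224) [ 0.655  -0.0935]
(319, 273) [ 0.5545 -0.0552]
(267, 281) [0.5377 0.0501]
(235, 239) [0.6231 0.1169]
axle [0.6392852  0.01149193] [0.64114273 0.01244946 0.05      ] [0.64041842 0.01254953 0.05      ]
0.1098 38.6
0.1088 -22.0
0.1061 -81.5
0.1079 -141.8
0.1086 159.2
0.1067 98.7
head col [0.79124222 0.03366095 0.251     ] headtop [0.7502874  0.02939798 0.251     ]
btn [ 0.46478213 -0.25666834  0.078     ] [ 0.45842853 -0.25922422  0.078     ]
rocker far [ 0.56390104 -0.2405025   0.07      ] boxcorners [array([ 0.542, -0.207,  0.051]), array([ 0.555, -0.29 ,  0.051]), array([ 0.456, -0.301,  0.051]), array([ 0.445, -0.217,  0.051])]
pen [ 0.56945926 -0.08477304  0.006     ] [ 0.5634399 -0.1992028  0.006    ] timer [ 0.67944836 -0.18556298  0.018     ]
bottle [0.67704606 0.08086313 0.154     ]
beaker [ 0.69653388 -0.04632579  0.116     ]
```

View pics/c.png

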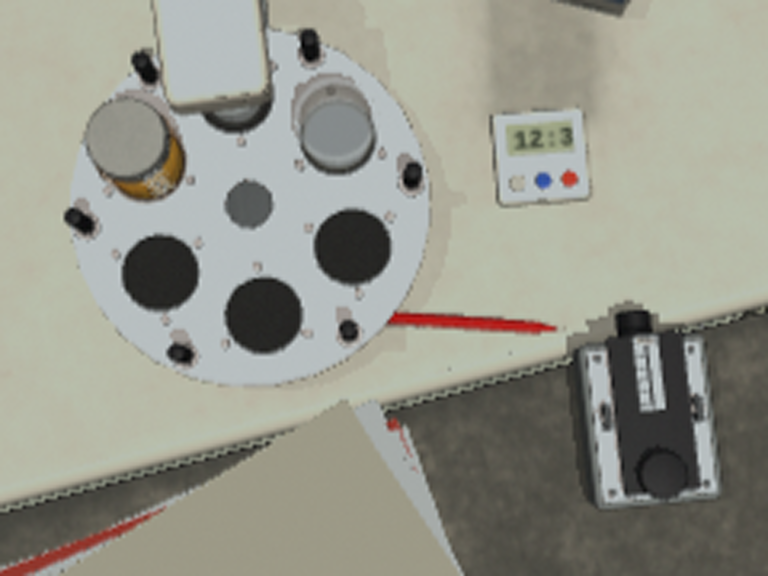

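The crop confirms the six posts, clear approach room outside the near post at (348,330), and the button at (662,472). Next I check the heights of the paper stack and the cabinet, since both lie near the path.

Run:
```python
from h import *
t=pickle.load(open('pics/top0.pkl','rb'));s=pickle.load(open('pics/scene0.pkl','rb'))
def tri(p,q):
    L=[]
    for c,k in((t,p),(s,q)):
        a,b=ray(c,*k,0),ray(c,*k,.3); L.append((a,(b-a)/np.linalg.norm(b-a)))
    (a,d),(b,e)=L; x=np.linalg.lstsq(np.c_[d,-e],b-a,rcond=None)[0]
    return ((a+x[0]*d+b+x[1]*e)/2).round(3),np.linalg.norm(a+x[0]*d-b-x[1]*e).round(4)
print('stack',tri((319,296),(311,308)),tri((374,380),(390,387)))
print('cab bottom',ray(t,195,286,0),ray(s,138,308,0))
print('cab front top',tri((124,238),(48,66)))
for z in(.2,.3,.4): print(z,'cabtop',ray(t,124,238,z),ray(t,130,269,z))
print('pix of start grip',proj(t,(.149,.607,.25)),'base',proj(t,(0,0,0)), 'scene start', proj(s,(.149,.607,.3)))
```

```text
stack (array([ 0.509, -0.061,  0.033]), np.float64(0.0129)) (array([ 0.34 , -0.166,  0.078]), np.float64(0.0035))
cab bottom [0.53057896 0.22061706 0.        ] [0.55033772 0.22345698 0.        ]
cab front top (array([0.585, 0.229, 0.428]), np.float64(0.0018))
0.2 cabtop [0.61287085 0.3109934  0.2       ] [0.55453331 0.29714725 0.2       ]
0.3 cabtop [0.60082795 0.27482846 0.3       ] [0.54803697 0.26229876 0.3       ]
0.4 cabtop [0.58878505 0.23866351 0.4       ] [0.54154062 0.22745027 0.4       ]
pix of start grip (np.float64(-70.46693565509855), np.float64(502.8656247050552)) base (np.float64(291.8431000238454), np.float64(538.9815115776514)) scene start (np.float64(-562.1111317809186), np.float64(538.2225114647867))
```

Request:
carry_out(delta_pos=[[-0.0213, -0.029, 0], [-0.0213, -0.029, 0], [-0.0213, -0.029, 0], [-0.0213, -0.029, 0], [-0.0213, -0.029, 0]], twist=[[0, 0, 0], [0, 0, 0], [0, 0, 0], [0, 0, 0], [0, 0, 0]], grip=255)

```text
clock: 0.52
tcp_pos: [0.218, 0.4392, 0.4039]
ee_rot: [-0.0, 0.12, 0.993, -0.001]
contact_force: [1.6, -0.6, 0.7]
opening: 0.0253
gripper_force: 0.0
```

Request:
carry_out(delta_pos=[[-0.0213, -0.029, 0], [-0.0213, -0.029, 0], [-0.0213, -0.029, 0], [-0.0213, -0.029, 0], [-0.0213, -0.029, 0]], twist=[[0, 0, 0], [0, 0, 0], [0, 0, 0], [0, 0, 0], [0, 0, 0]])

```text
clock: 0.93
tcp_pos: [0.2867, 0.2729, 0.4042]
ee_rot: [-0.0, 0.12, 0.993, -0.0]
contact_force: [0.4, 0.2, 0.8]
opening: 0.0001
gripper_force: 0.0
```

Request:
carry_out(delta_pos=[[-0.0213, -0.029, 0], [-0.0213, -0.029, 0], [-0.0213, -0.029, 0], [-0.0213, -0.029, 0], [-0.0213, -0.029, 0]], twist=[[0, 0, 0], [0, 0, 0], [0, 0, 0], [0, 0, 0], [0, 0, 0]])

```text
clock: 1.35
tcp_pos: [0.3555, 0.1066, 0.4044]
ee_rot: [0.0, 0.12, 0.993, 0.0]
contact_force: [0.0, 1.0, -0.7]
opening: -0.0002
gripper_force: 0.0
```

Request:
carry_out(delta_pos=[[-0.0213, -0.029, 0], [-0.0213, -0.029, 0], [-0.0213, -0.029, 0], [-0.0213, -0.029, 0], [-0.0213, -0.029, 0]], twist=[[0, 0, 0], [0, 0, 0], [0, 0, 0], [0, 0, 0], [0, 0, 0]])

```text
clock: 1.77
tcp_pos: [0.4245, -0.0598, 0.4044]
ee_rot: [-0.0, 0.12, 0.993, 0.0]
contact_force: [0.7, 0.4, -0.6]
opening: 0.0002
gripper_force: 0.0
```

Request:
carry_out(delta_pos=[[-0.0344, -0.0013, 0], [-0.0344, -0.0013, 0], [-0.0344, -0.0013, 0], [-0.0344, -0.0013, 0], [0, 0, 0.03]], twist=[[0, 0, 0], [0, 0, 0], [0, 0, 0], [0, 0, 0], [0, 0, -6]])

```text
clock: 2.18
tcp_pos: [0.5622, -0.098, 0.3804]
ee_rot: [0.006, 0.068, 0.998, -0.002]
contact_force: [0.3, -0.8, 1.1]
opening: 0.0001
gripper_force: 0.0
```

Request:
carry_out(delta_pos=[[0, 0, 0.03], [0, 0, 0.03], [0, 0, 0], [0, 0, 0]], twist=[[0, 0, -7], [0, 0, -7], [0, 0, 0], [0, 0, 0]])

```text
clock: 2.52
tcp_pos: [0.556, -0.0955, 0.3124]
ee_rot: [-0.003, -0.053, 0.999, 0.001]
contact_force: [0.2, -0.4, 0.3]
opening: -0.0001
gripper_force: 0.0
```

Run:
```python
from h import *
from scipy.spatial.transform import Rotation as Ro
o=env.get_obs(); print(o['tcp_pos'],Ro.from_quat(np.roll(o['ee_rot'],-1)).as_matrix().round(3))
c=snap('wrist','w1')
f=240/np.tan(np.radians(c['fov_y'])/2);H=np.linalg.inv(np.array(c['hand_eye']))
R=Ro.from_quat(np.roll(o['ee_rot'],-1)).as_matrix()
im=c['image'].copy()
def pw(X):
    p=H[:3,:3]@(R.T@(np.array(X)-o['tcp_pos']))+H[:3,3]
    th=np.arctan2(np.hypot(p[0],p[1]),p[2]);n=np.hypot(p[0],p[1])
    return int(c['cx']+f*th*p[0]/n),int(c['cy']+f*th*p[1]/n)
for X in[(.554,-.056,.106),(.656,-.097,.106),(.538,.052,.106),(.640,.012,.05),(.462,-.258,.078)]:
    print(X,pw(X)); cv2.drawMarker(im,pw(X),(0,255,0),0,14,1)
cv2.imwrite('pics/w1m.png',im)
```

```text
[ 0.55601354 -0.09554078  0.31242446] [[-0.994 -0.105 -0.005]
 [-0.105  0.994  0.002]
 [ 0.005  0.002 -1.   ]]
(0.554, -0.056, 0.106) (397, 276)
(0.656, -0.097, 0.106) (302, 417)
(0.538, 0.052, 0.106) (569, 263)
(0.64, 0.012, 0.05) (446, 357)
(0.462, -0.258, 0.078) (79, 84)
```

View pics/w1m.png

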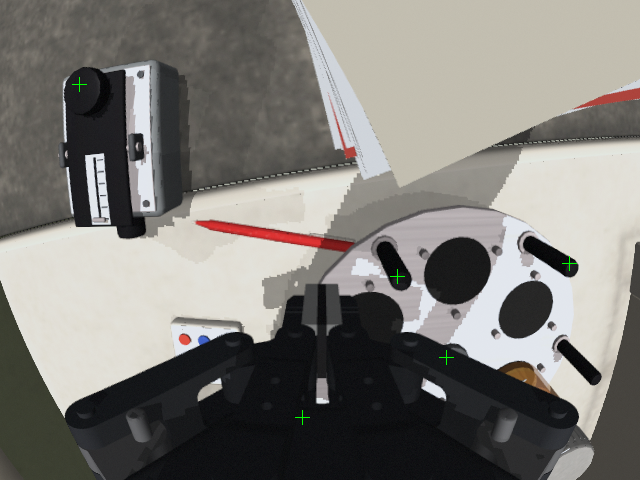

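Predicted and seen positions agree: the post top is at about (400,283) against (397,276), and the button at (87,88) against (79,84). Descending, then pushing.

Request:
carry_out(delta_pos=[[0, 0, 0.033], [0, 0, 0.034], [0, 0.004, 0], [0, 0.006, 0], [0.0005, 0.006, 0]], twist=[[0, 0, 0], [0, 0, 0], [0, 0, 0], [0, 0, 0], [0, 0, 0]])

```text
clock: 2.98
tcp_pos: [0.5557, -0.0797, 0.251]
ee_rot: [0.002, -0.054, 0.999, -0.001]
contact_force: [-0.2, -0.1, 0.8]
opening: -0.0001
gripper_force: 0.0
```

Request:
carry_out(delta_pos=[[0.001, 0.006, 0], [0.001, 0.006, 0], [0.001, 0.006, 0], [0.001, 0.006, 0], [0.001, 0.006, 0]], twist=[[0, 0, 0], [0, 0, 0], [0, 0, 0], [0, 0, 0], [0, 0, 0]])

```text
clock: 3.4
tcp_pos: [0.5463, -0.0503, 0.2485]
ee_rot: [0.0, -0.054, 0.999, -0.001]
contact_force: [-2.3, -4.4, 1.8]
opening: 0.0001
gripper_force: 2.0
```

Run:
```python
from h import *
print(env.get_obs()['tcp_pos'])
c=snap('top','top1'); cv2.imwrite('pics/c1.png',cv2.resize(c['image'][120:340,200:460],None,fx=2.7,fy=2.7,interpolation=cv2.INTER_CUBIC))
```

```text
[ 0.54629428 -0.05034294  0.24848372]
```

View pics/c1.png

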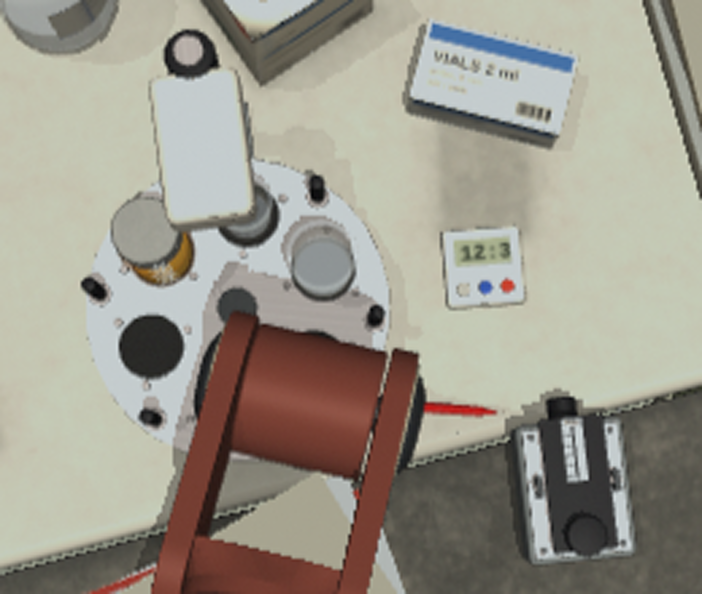

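The disc has turned about 12° clockwise (left post now at (93,288)), with the bottle and beakers upright.

Request:
carry_out(delta_pos=[[0.001, 0.006, 0], [0.001, 0.006, 0], [0.001, 0.006, 0], [0.0005, 0.005, 0], [0.0, 0.004, 0]], twist=[[0, 0, 0], [0, 0, 0], [0, 0, 0], [0, 0, 0], [0, 0, 0]])

```text
clock: 3.87
tcp_pos: [0.5397, -0.0233, 0.2474]
ee_rot: [-0.0, -0.054, 0.999, 0.001]
contact_force: [-0.7, -1.3, 0.6]
opening: -0.0004
gripper_force: 0.5
```

Request:
carry_out(delta_pos=[[0, 0.003, 0], [0, 0.003, 0], [0, 0.003, 0]], twist=[[0, 0, 0], [0, 0, 0], [0, 0, 0]])

```text
clock: 4.12
tcp_pos: [0.5391, -0.0147, 0.2477]
ee_rot: [0.0, -0.054, 0.999, 0.0]
contact_force: [-0.5, 0.2, -0.7]
opening: -0.0003
gripper_force: 0.0
```

Run:
```python
from h import *
o=env.get_obs();print(o['clock'],o['tcp_pos'],o['contact_force'])
c=snap('top','top2'); cv2.imwrite('pics/c2.png',cv2.resize(c['image'][120:340,200:460],None,fx=2.7,fy=2.7,interpolation=cv2.INTER_CUBIC))
```

```text
4.1167 [ 0.53911382 -0.0146919   0.24771666] [-0.46165176  0.16138004 -0.73570251]
```

View pics/c2.png

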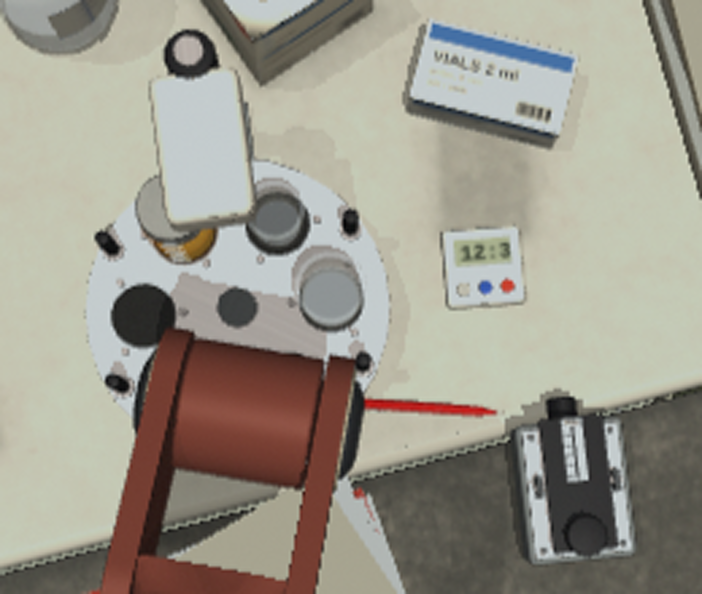

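The disc is about at the hump (left post at (107,240), bottle now partly under the head), and the contact force has dropped to zero. Waiting briefly to see whether it is drawn on.

Request:
carry_out(delta_pos=[[0, 0.002, 0], [0, 0, 0], [0, 0, 0], [0, 0, 0], [0, 0, 0]], twist=[[0, 0, 0], [0, 0, 0], [0, 0, 0], [0, 0, 0], [0, 0, 0]])

```text
clock: 4.58
tcp_pos: [0.5388, -0.0134, 0.2477]
ee_rot: [0.0, -0.054, 0.999, 0.0]
contact_force: [0.5, 0.8, 0.5]
opening: 0.0001
gripper_force: 0.0
```

Request:
carry_out(delta_pos=[[0, 0, 0], [0, 0, 0], [0, 0, 0], [0, 0, 0], [0, 0, 0]], twist=[[0, 0, 0], [0, 0, 0], [0, 0, 0], [0, 0, 0], [0, 0, 0]])

```text
clock: 5.0
tcp_pos: [0.5388, -0.0133, 0.2477]
ee_rot: [-0.0, -0.054, 0.999, -0.0]
contact_force: [-0.4, 0.7, 0.3]
opening: -0.0
gripper_force: 0.0
```

Run:
```python
from h import *
o=env.get_obs();print(o['clock'],o['tcp_pos'],o['contact_force'])
c=snap('top','top3'); cv2.imwrite('pics/c3.png',cv2.resize(c['image'][120:340,200:460],None,fx=2.7,fy=2.7,interpolation=cv2.INTER_CUBIC))
```

```text
5.0 [ 0.53879798 -0.01325748  0.24770044] [-0.4487976   0.65419268  0.32700712]
```

View pics/c3.png

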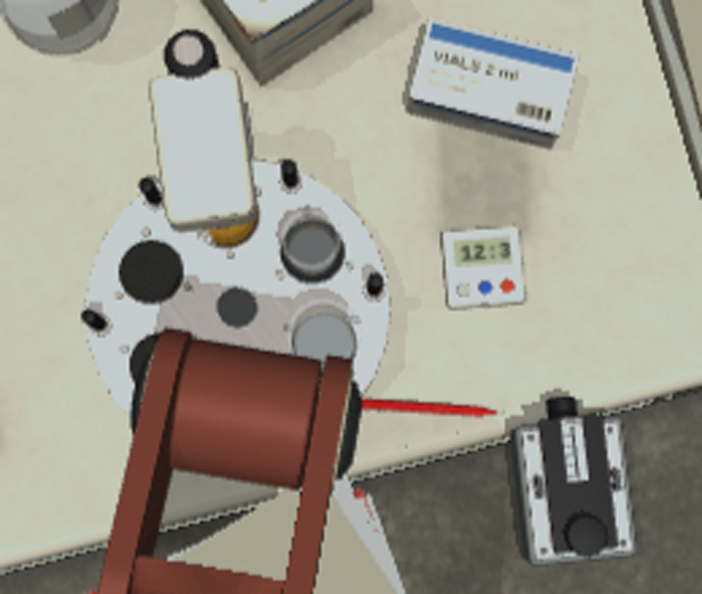

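The disc has clicked into the next stop: the posts at (93,320) and (290,173) match the original post pattern. The bottle is under the head at (232,230). Now I refine the button position from the wrist picture.

Request:
carry_out(delta_pos=[[0, -0.004, -0.025], [0, 0, -0.035], [0, 0, -0.035], [0, 0, 0]], twist=[[0, 0, 0], [0, 0, 0], [0, 0, 0], [0, 0, 0]])

```text
clock: 5.38
tcp_pos: [0.5414, -0.0176, 0.3514]
ee_rot: [0.007, -0.054, 0.999, -0.002]
contact_force: [1.0, 0.0, 0.0]
opening: 0.0001
gripper_force: 0.0
```

Run:
```python
from h import *
c=pickle.load(open('pics/w1.pkl','rb'));He=np.array(c['hand_eye'])
p=np.array([ 0.55601354,-0.09554078,0.31242446]);R=np.array([[-.994,-.105,-.005],[-.105,.994,.002],[.005,.002,-1]])
f=240/np.tan(np.radians(c['fov_y'])/2)
def wr(u,v,z):
    x,y=u-c['cx'],v-c['cy'];r=np.hypot(x,y);th=r/f
    d=R@He[:3,:3]@np.array([np.sin(th)*x/r,np.sin(th)*y/r,np.cos(th)]);o=p+R@He[:3,3]
    return o+d*(z-o[2])/d[2]
print('btn wrist',wr(86,88,.078),'post check',wr(401,284,.106))
t=pickle.load(open('pics/top1.pkl','rb'));s=pickle.load(open('pics/scene0.pkl','rb'))
print(ray(t,200+585/2.7,120+532/2.7,.078),ray(t,200+586/2.7,120+536/2.7,.078))
for X in[(.462,-.258,.078),(.458,-.258,.078)]:print(proj(t,X),proj(s,X))
o=env.get_obs();print(o['tcp_pos'],o['ee_rot'])
```

```text
btn wrist [ 0.46439883 -0.25193291  0.078     ] post check [ 0.55808924 -0.05319654  0.106     ]
[ 0.46673978 -0.25601088  0.078     ] [ 0.46372648 -0.25673038  0.078     ]
(np.float64(417.6678913805009), np.float64(319.37039208216936)) (np.float64(438.67245057391875), np.float64(309.0966616395224))
(np.float64(417.69376356458116), np.float64(321.33602638594385)) (np.float64(439.2590137173534), np.float64(311.27642556619116))
[ 0.5413785  -0.01756274  0.35140127] [ 0.0068032  -0.05411962  0.99851009 -0.00154264]
```

Request:
carry_out(delta_pos=[[0.0144, -0.0327, 0], [0.0144, -0.0327, 0], [0.0144, -0.0327, 0], [0.0144, -0.0327, 0], [0.0144, -0.0327, 0]], twist=[[0, 0, 0], [0, 0, 0], [0, 0, 0], [0, 0, 0], [0, 0, 0]])

```text
clock: 5.8
tcp_pos: [0.4846, -0.1888, 0.3428]
ee_rot: [0.0, -0.054, 0.999, -0.0]
contact_force: [0.3, 0.1, 0.1]
opening: 0.0
gripper_force: 0.0
```

Request:
carry_out(delta_pos=[[0.0144, -0.0327, 0], [0.0144, -0.0327, 0], [0, 0, 0.03], [0, 0, 0.03], [0, 0, 0]], twist=[[0, 0, 0], [0, 0, 0], [0, 0, 0], [0, 0, 0], [0, 0, 0]])

```text
clock: 6.22
tcp_pos: [0.4614, -0.255, 0.2764]
ee_rot: [-0.004, -0.053, 0.999, 0.004]
contact_force: [-1.1, 0.9, -0.7]
opening: 0.0001
gripper_force: 0.0
```

Request:
carry_out(delta_pos=[[0, 0, 0], [0, 0, 0]], twist=[[0, 0, 0], [0, 0, 0]])

```text
clock: 6.38
tcp_pos: [0.4642, -0.2556, 0.2839]
ee_rot: [0.0, -0.054, 0.999, -0.0]
contact_force: [0.2, -0.6, 0.2]
opening: -0.0004
gripper_force: 0.0
```

Run:
```python
from h import *
o=env.get_obs();print(o['clock'],o['tcp_pos'],o['ee_rot'],o['contact_force'])
c=snap('wrist','w2'); s=snap('scene','s2'); t=snap('top','t2')
a=c['image'][0:480,80:560];b=cv2.resize(s['image'][200:360,370:490],(360,480));d=t['image'][160:340,200:310]
cv2.imwrite('pics/m2.png',np.hstack([cv2.resize(a,(440,440)),cv2.resize(b,(330,440))]))
```

```text
6.3833 [ 0.46421439 -0.25564244  0.28388668] [ 4.78266230e-04 -5.43863311e-02  9.98519769e-01 -4.10968286e-04] [ 0.205597   -0.64226076  0.23524112]
```

View pics/m2.png

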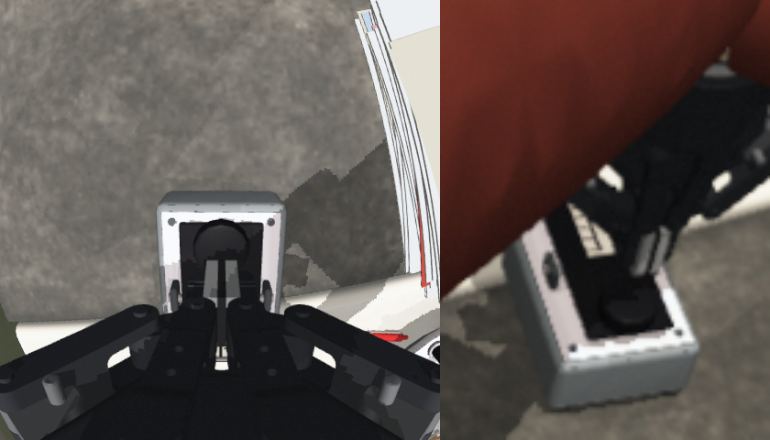

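The wrist half shows the closed fingertips centred over the button (fingers at about (222,270), button at (218,240)). The scene half shows the button clear beneath them. Now lowering.

Request:
carry_out(delta_pos=[[0, 0, 0.014], [0, 0, 0.01], [0, 0, 0], [0, 0, 0]], twist=[[0, 0, 0], [0, 0, 0], [0, 0, 0], [0, 0, 0]])

```text
clock: 6.87
tcp_pos: [0.4637, -0.2554, 0.2584]
ee_rot: [-0.0, -0.054, 0.999, 0.0]
contact_force: [-0.4, 0.5, -0.1]
opening: 0.0
gripper_force: 0.0
```

Request:
carry_out(delta_pos=[[0, 0, 0.006], [0, 0, 0.005], [0, 0, 0.003], [0, 0, 0]], twist=[[0, 0, 0], [0, 0, 0], [0, 0, 0], [0, 0, 0]])

```text
clock: 7.2
tcp_pos: [0.4638, -0.2562, 0.2463]
ee_rot: [-0.001, -0.054, 0.999, -0.0]
contact_force: [-7.0, 1.3, 9.8]
opening: 0.0001
gripper_force: 5.4
```

Request:
carry_out(delta_pos=[[0, 0, 0.0005], [0, 0, 0], [0, 0, 0], [0, 0, 0], [0, 0, 0]], twist=[[0, 0, 0], [0, 0, 0], [0, 0, 0], [0, 0, 0], [0, 0, 0]])

```text
clock: 7.62
tcp_pos: [0.4637, -0.2562, 0.2462]
ee_rot: [-0.001, -0.054, 0.999, -0.0]
contact_force: [-7.7, 2.3, 13.3]
opening: -0.0001
gripper_force: 6.8
```

Run:
```python
from h import *
o=env.get_obs();print(o['clock'],o['tcp_pos'],o['contact_force'])
s=snap('scene','s3');t=snap('top','t3')
g=lambda c,r:cv2.resize(c['image'][r[0]:r[1],r[2]:r[3]],(380,400),interpolation=cv2.INTER_CUBIC)
cv2.imwrite('pics/m3.png',np.hstack([g(s,(250,355,385,485)),g(t,(255,340,370,451))]))
```

```text
7.6167 [ 0.46373663 -0.25624791  0.2462027 ] [-7.70750415  2.32863565 13.25870768]
```

View pics/m3.png

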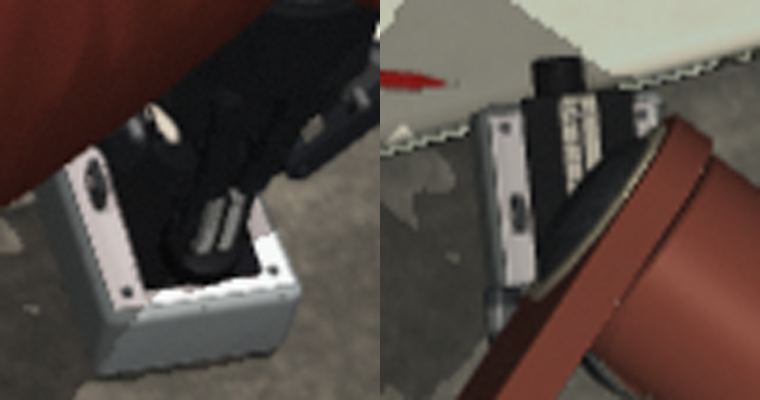

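The tips are on the button. The last 0.5 mm command added 3.5 N with only 0.1 mm of travel, so it is on the hard stop. Holding to about 3.7 s, then releasing.

Request:
carry_out(delta_pos=[[0, 0, 0], [0, 0, 0], [0, 0, 0], [0, 0, 0], [0, 0, 0]], twist=[[0, 0, 0], [0, 0, 0], [0, 0, 0], [0, 0, 0], [0, 0, 0]])

```text
clock: 8.13
tcp_pos: [0.4637, -0.2562, 0.2462]
ee_rot: [-0.001, -0.054, 0.999, -0.0]
contact_force: [-8.3, 1.1, 12.5]
opening: -0.0
gripper_force: 6.8
```

Request:
carry_out(delta_pos=[[0, 0, 0], [0, 0, 0], [0, 0, 0], [0, 0, 0], [0, 0, 0]], twist=[[0, 0, 0], [0, 0, 0], [0, 0, 0], [0, 0, 0], [0, 0, 0]])

```text
clock: 8.55
tcp_pos: [0.4637, -0.2562, 0.2462]
ee_rot: [-0.001, -0.054, 0.999, -0.0]
contact_force: [-8.4, 1.1, 12.5]
opening: 0.0002
gripper_force: 6.8
```

Request:
carry_out(delta_pos=[[0, 0, 0], [0, 0, 0], [0, 0, 0], [0, 0, 0], [0, 0, 0]], twist=[[0, 0, 0], [0, 0, 0], [0, 0, 0], [0, 0, 0], [0, 0, 0]])

```text
clock: 8.97
tcp_pos: [0.4637, -0.2562, 0.2462]
ee_rot: [-0.001, -0.054, 0.999, -0.0]
contact_force: [-7.0, 1.5, 12.3]
opening: 0.0
gripper_force: 6.8
```

Request:
carry_out(delta_pos=[[0, 0, 0], [0, 0, 0], [0, 0, 0], [0, 0, 0], [0, 0, 0]], twist=[[0, 0, 0], [0, 0, 0], [0, 0, 0], [0, 0, 0], [0, 0, 0]])

```text
clock: 9.38
tcp_pos: [0.4637, -0.2563, 0.2462]
ee_rot: [-0.001, -0.054, 0.999, -0.0]
contact_force: [-8.8, 2.1, 12.5]
opening: 0.0003
gripper_force: 6.8
```

Request:
carry_out(delta_pos=[[0, 0, 0], [0, 0, 0], [0, 0, 0], [0, 0, 0], [0, 0, 0]], twist=[[0, 0, 0], [0, 0, 0], [0, 0, 0], [0, 0, 0], [0, 0, 0]])

```text
clock: 9.8
tcp_pos: [0.4637, -0.2562, 0.2462]
ee_rot: [-0.001, -0.054, 0.999, -0.0]
contact_force: [-7.9, 2.0, 13.0]
opening: 0.0001
gripper_force: 6.8
```

Request:
carry_out(delta_pos=[[0, 0, 0], [0, 0, 0], [0, 0, 0], [0, 0, 0], [0, 0, 0]], twist=[[0, 0, 0], [0, 0, 0], [0, 0, 0], [0, 0, 0], [0, 0, 0]])

```text
clock: 10.22
tcp_pos: [0.4637, -0.2562, 0.2462]
ee_rot: [-0.001, -0.054, 0.999, -0.0]
contact_force: [-7.3, 1.8, 12.7]
opening: -0.0
gripper_force: 6.8
```

Request:
carry_out(delta_pos=[[0, 0, 0], [0, 0, 0], [0, 0, 0], [0, 0, 0], [0, 0, 0]], twist=[[0, 0, 0], [0, 0, 0], [0, 0, 0], [0, 0, 0], [0, 0, 0]])

```text
clock: 10.63
tcp_pos: [0.4637, -0.2562, 0.2461]
ee_rot: [-0.001, -0.054, 0.999, -0.0]
contact_force: [-7.9, 1.4, 12.6]
opening: -0.0001
gripper_force: 6.8
```

Request:
carry_out(delta_pos=[[0, 0, -0.02], [0, 0, -0.03], [0, 0, -0.03], [0, 0, 0], [0, 0, 0]], twist=[[0, 0, 0], [0, 0, 0], [0, 0, 0], [0, 0, 0], [0, 0, 0]])

```text
clock: 11.05
tcp_pos: [0.4644, -0.2561, 0.3267]
ee_rot: [0.002, -0.054, 0.999, -0.002]
contact_force: [0.4, 0.1, -0.4]
opening: 0.0003
gripper_force: 0.0
```

Request:
carry_out(delta_pos=[[0, 0, 0], [0, 0, 0], [0, 0, 0], [0, 0, 0], [0, 0, 0]], twist=[[0, 0, 0], [0, 0, 0], [0, 0, 0], [0, 0, 0], [0, 0, 0]])

```text
clock: 11.47
tcp_pos: [0.4636, -0.2555, 0.3232]
ee_rot: [-0.001, -0.054, 0.999, 0.001]
contact_force: [-0.4, -0.2, 0.3]
opening: 0.0001
gripper_force: 0.0
```

Run:
```python
from h import *
o=env.get_obs();print(o['clock'],o['tcp_pos'],o['contact_force'])
s=snap('scene','s4');cv2.imwrite('pics/m4.png',s['image'])
```

```text
11.4667 [ 0.4635686  -0.25553162  0.32316174] [-0.43409828 -0.17550636  0.2635136 ]
```

View pics/m4.png

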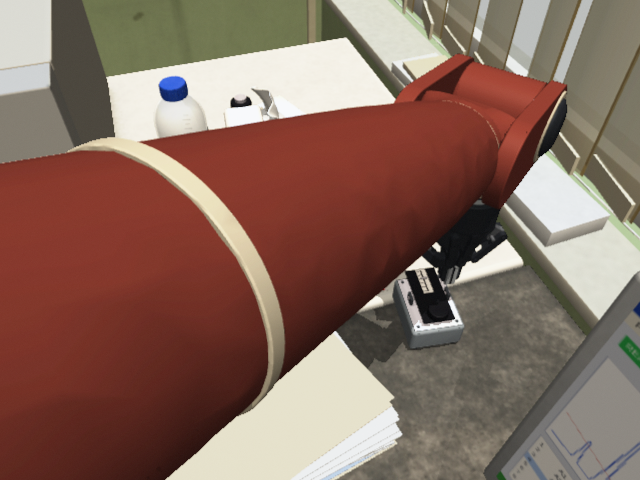

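The fingers are clear above the released button at (440,308), and the measured force is back to zero. Handing in.

```bash
python3 -c "
from rig import env
print(env.close_job())"
```

```text
the job is handed in; nothing more can be done
None
```

I pushed the turntable one position clockwise so the amber bottle clicked in under the head, then held the button fully down for about 3.5 s, let it go and handed the job in; no verdict came back.

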